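# Index the cell turret and clamp the probe leg at its mark

### The arm

A 6-joint arm with a two-finger parallel gripper is mounted at the origin on the work surface. World frame = base frame: x ahead of the robot, y to its left, z up, the work surface at z = 0. Lengths are in m, angles in rad, forces in N, time in s.
With the tool pointing down it reaches from about 0.425 to 0.95 m from the base axis. Payload 3.5 kg.
Tool frame: the origin (TCP) lies on the centre line of the jaws, within the pads' length; the fingertips stand ahead of it and the grasp point (between the pads) lies 11 mm behind it (tips_ahead is the z of the fingertips in the tool frame, in m); z points along the fingers, y is the direction in which the jaws open and shut (so a half turn about z gives the same grasp; the last joint's range is limited). The gripper opens to 85 mm and grips with 20 to 120 N. Pads are 22 mm wide; open, the fingers measure 114 mm over their backs; the gripper's body (76 mm by 85 mm) begins 54 mm behind the grasp point. The pads swing forward as they close: fully open they stand 13 mm farther back than shut.
Start: joints at [-1.354, 0.286, 1.577, -0, 1.279, -0.15], TCP at [0.242, -0.63, 0.239] pointing down, gripper open.
Joint ranges: [-2.77, 2.77], [-0.9, 2.22], [0.21, 2.48], [-1.53, 4.67], [0.24, 2.81], [-2.84, 2.84]. Speed limits (rad/s): [2.79, 2.79, 3.14, 3.14, 3.14, 3.14].

### API

Orientations are given as a unit quaternion [x, y, z, w].
In Python, from plant import * gives the robot as it stands. The module is installed in compiled form; this text tells all that it offers.
- The arm moves only by the tool move_arm, never from a script. Its arguments are lists of equal length, an entry for each row: "linear": the shift along the world's x, y, z in m, a list of three; "twist": the turn, a rotation vector about the world's x, y, z in degrees, a list of three. A call has 1 to 20 rows; each row shifts and turns the pose as measured when the row begins; what a row does not reach is not made up. A row lasts 1/12 s, in which the tool goes at most 41.7 mm and 7.16 degrees, less where a joint would pass 70% of its speed; a pose out of reach is approached as far as the arm can. A call is refused whole if a number of a shift passes 0.0417 or a number of a turn 7.16, either way. A call with a gripper value outside its range is refused whole. "grip" is the opening, from 0 (shut) to 1 (fully open), set as the call begins (left out, the last holds). The fingers move at their own pace and stop on an object; "force" is the grip in N (left out, the last holds). Time passes only in rows, so rows that do not move let the fingers close. It gives the time, the measured TCP pose, the force and the opening at its end, in the units of the state.
- get_state(): the state, without advancing time (a new reading comes with each control period).
- read_camera(name): name is "scene" or "side" or "wrist"; returns a dict with "img" (400x640x3 uint8, blue, green, red), "depth" (400x640 float32, m along the optical axis (not along the pixel's ray), 0 where there is no reading), "fx", "fy", "cx", "cy" (pixels), "rvec" (rotation vector, rad) and "tvec" (3), from world to camera coordinates, as OpenCV has them. Camera axes: x right, y down, z forward; pixel columns grow to the right and rows downward; lengths in m; the calibration is good to about 2 mm. A picture is of the moment at which its call begins.
- sign_off(): hands the job in, once; it reports no verdict.
The state is a dict: "time": time; "qpos": joint angles; "dq": joint speeds; "joint_efforts": joint torques, N m; "eef_pos": TCP position; "tcp_rot": TCP orientation; "contact_force": force on the tool from outside, world axes, zero at the start; "wrist_torque": the same for the moment, N m; "opening": opening from 0.0 (shut) to 1.0 (fully open).
Only numpy, scipy, OpenCV 4.12 (cv2) and the standard library are available. Lean on these libraries where they do the work, as an engineer would, in place of code of your own. Each camera call takes 0.05 s, during which the arm holds its last target.

### The job

Turn the cell turret one click counter-clockwise (seen from above), so that the orange-banded cell faces the brass probe. Then push the sprung sliding leg by its black cross handle towards the turret until its yellow pointer lines up with the red mark and, holding it there, slide your fingers along the handle to swing the blue cam lever fully closed, so that it lies along the leg. Finish still holding the leg by its handle at the mark, because the spring would draw it back; leave the other things on the bench where they are.

Things in the scene. Friction and masses are not known exactly. Their poses are not given: they have to be found in the camera images.
- fixture: Fixed dark steel plate 180 (x) by 480 (y -225 to +255) by 12 mm; origin on its underside at the bench. x points roughly away from the robot; y runs along the leg from the cross handle (-y) to the turret (axis at x 0, y +135). Leg: 18 mm rod at x 0, height 75, in a 28 mm sleeve (y -100 to -10). Scale rail at x +45, y -220 to -90, top at height 84. Place and yaw vary.
- turret (a joint): Turret angle (rad) about its upright axis, counter-clockwise from above positive. Starts at 0; an index pin holds it at 0, 1.047 (orange-banded cell faces the probe) and 2.094; stops at -0.15, 2.25. About 0.2 N m takes it out of or into a detent; within 0.1 rad of one it drops in. Disc 156 mm across, top at height 56, with three cells (32 mm diameter, up to height 103) 52 mm from the axis.
- index_pin: Steel index pin, 16 mm diameter, 44 tall, captive in the fixture's guide at fixture x 0, y +197, resting on the turret disc; it lifts 4 mm as the turret turns between detents. Origin at its foot. Leave it in its guide.
- turret_grip (a point): Point on the turret axis, 138 mm above the bench, inside the black bar knob on top of the turret: the bar is 46 long, 14 wide, 34 tall (height 117 to 151 mm). It lies along the fixture's x axis when the turret reads 0 and turns with it. Below it is a 26 mm hub.
- orange_cell (a point): Centre of the top of the orange-banded cell on the turret, height 103 mm.
- leg: The sprung leg with its black cross handle: square bar 128 mm long along x, 10 by 10, height 130 to 140. Origin: the bar's centre; axes as the fixture's; starts at fixture x -61, y -190. A post at +61 carries the bar; the rest hangs free, 25 mm clear below save for the cam blade. It slides up to 70 mm in +y (mark at 45 to 65); a spring draws it back with 3 N, 5 N at 65 mm, lever closed or not. 0.4 kg.
- leg_pointer (a point): Tip of the leg's yellow pointer, a 4 mm wide finger along the fixture's x at height 98 mm, reaching over the scale rail; same fixture y as the middle of the cross handle. A grip of 12 to 20 N keeps the leg from slipping back and still slides along the handle.
- mark: The red length mark, a fixed clip on the scale rail with a 4 mm wide finger along the fixture's x (x 44 to 80) at height 87 mm. Origin on the bench below, at fixture x 0 and at the y of the finger's middle line; axes parallel to the fixture's. The leg is at its mark when the pointer's y in this frame is 0. Its place along y varies.
- cam (a joint): Angle of the blue cam lever (rad) about its upright pivot: 0 = fully open, 0.50 = fully closed (stop). Starts at 0 to 0.08, stays where left; 2 to 3 N moves it. Open, its blade points 0.50 rad from the fixture's -y towards -x (tip at x -73, y -177); closed, along -y (tip at x -20, y -190, outer face at x -24). Fingers sliding along the handle from its free end, in +x, push it shut.
- cam_pivot (a point): Cam lever's pivot axis, fixture x -20, y -80, at height 120 mm. The blade is 110 mm long from here, 8 mm thick, height 113 to 127 mm: it lies just beneath the cross handle, so fingers straddling the handle must reach some 15 to 20 mm below the handle's axis to push it.
- cam_tip (a point): Tip of the cam lever's blade, at the middle of its height (120 mm).
- wrench: Bystander, loose: flat steel wrench 160 long, lying near the fixture's robot side (sizes in mm; origin at its underside). Leave it where it is.
- screwdriver: Bystander, loose: screwdriver 170 long, lying beyond the fixture (sizes in mm; origin at its underside). Leave it where it is.
- spare_cell: Bystander, loose: bare steel cylinder, 32 diameter, 50 tall, standing beyond the fixture (sizes in mm; origin at its underside). Leave it where it is.
- seal: Bystander, loose: brass ring 34 outside diameter, 6 thick, lying on the fixture's plate (sizes in mm; origin at its underside). Leave it where it is.
- cleaner: Bystander, loose: amber bottle with white cap, 64 diameter, 160 tall, off to one side (sizes in mm; origin at its underside). Leave it where it is.
- beaker: Bystander, loose: open steel cup, 80 diameter, 100 tall, off to one side (sizes in mm; origin at its underside). Leave it where it is.
- jar: Bystander, loose: jar with black lid, 60 diameter, 80 tall, off to one side (sizes in mm; origin at its underside). Leave it where it is.

How it is judged:
On the way, in this order (a step that is already met when the one before it is completed fails the run):
1. the turret rests in its next detent, orange-banded cell facing the probe (value of joint turret between 0.987 and 1.107 rad and velocity of joint turret between -0.1 and 0.1 rad/s), for 0.2 s.
2. the leg is held by its handle at the mark, the lever still open (y of leg_pointer in the frame of mark between -0.004 and 0.004 m and contact force between leg and the fingers above 1 N and value of joint cam below 0.25 rad), for 0.2 s.
3. the cam lever is closed with the leg held at the mark (y of leg_pointer in the frame of mark between -0.004 and 0.004 m and contact force between leg and the fingers above 1 N and value of joint cam above 0.43 rad), for 0.2 s.
At the end, for the whole second after the job is handed in: The turret is in its second detent (60 degrees, within 0.06 rad), the leg's pointer is within 4 mm of the red mark and still, the cam lever is within 0.07 rad of fully closed, and the fingers are still holding the leg's cross handle (more than 1 N) (all of step 3 and value of joint turret between 0.987 and 1.107 rad and linear speed of leg below 0.01 m/s); the arm keeps its last pose, push and grip.
It fails at once if the lever is swung well past halfway while the leg is more than 8 mm off its mark (value of joint cam above 0.3 rad and not (y of leg_pointer in the frame of mark between -0.008 and 0.008 m)).
It fails at once if the turret is turned past the next click towards the third (value of joint turret above 1.5 rad).
It fails at once if a bystander is moved by more than 30 mm (distance of any of wrench, screwdriver, spare_cell, seal, cleaner, beaker, jar from where it was at the start of the episode above 0.03 m).
It also fails if it takes over 54 s, if anything falls off the work surface, if the arm or the gripper's body presses on something with over 40 N, if the wrist force passes 120 N, or if a joint passes its speed limit or range.

## Working session

There is one attempt and no reset: what is moved stays moved. The work goes in short steps, Python scripts to look and compute and a tool call to move; the robot and the scene stay as the last step left them, time stands still between calls to the robot, and variables do not carry over. Pictures are saved under pics/ and viewed, and the job is handed in when it is done.

Besides the shell and the picture viewer there is one more tool, called after "Emit:" as name(argument=value, ...) on one line, values as JSON. move_arm: Moves the arm, as the interface text tells. Its arguments: {"type":"object","properties":{"linear":{"type":"array","items":{"type":"array","items":{"type":"number"}}},"twist":{"type":"array","items":{"type":"array","items":{"type":"number"}}},"grip":{"type":"number"},"force":{"type":"number"}},"required":["linear","twist"]}

```bash
mkdir -p pics
cat > h.py <<'E'
from plant import *
import numpy as np, cv2
def shot(n,f):
    c=read_camera(n); cv2.imwrite('pics/'+f,c['img']); np.savez('pics/'+f+'.npz',**c); return c
def ld(f): return dict(np.load('pics/'+f+'.npz'))
def ray(c,u,v):
    R=cv2.Rodrigues(c['rvec'])[0]; o=-R.T@c['tvec'].ravel()
    d=R.T@np.array([(u-c['cx'])/c['fx'],(v-c['cy'])/c['fy'],1.]); return o,d
def atz(c,u,v,z):
    o,d=ray(c,u,v); return o+d*(z-o[2])/d[2]
def dep(c,u,v):
    o,d=ray(c,u,v); return o+d*c['depth'][int(v),int(u)]
def proj(c,P):
    return cv2.projectPoints(np.array(P,float).reshape(-1,3),c['rvec'],c['tvec'],np.array([[c['fx'],0,c['cx']],[0,c['fy'],c['cy']],[0,0,1]],float),None)[0].reshape(-1,2)
E
python3 - <<'E'
from h import *
for n in ['scene','side','wrist']: 
    c=shot(n,n+'0.png'); o,_=ray(c,320,200); print(n,o,c['fx'])
print(get_state())
E
```

```text
scene [ 1.28390045 -0.57949148  0.83867336] 410.2802306502523
side [ 0.41926256 -1.07365073  0.79859427] 463.007370926566
wrist [ 0.31950816 -0.60001502  0.37275357] 277.5900741796939
{'time': 0.15, 'qpos': array([-1.35398957e+00,  2.87040419e-01,  1.57788188e+00,  2.50246852e-05,
        1.27863610e+00, -1.50015159e-01]), 'dq': array([-0.00120735, -0.00214943, -0.00142076, -0.00027618,  0.00105688,
       -0.0002636 ]), 'joint_efforts': array([ 1.08536806e-03, -4.06605077e+01, -2.93139607e+01, -2.09383631e-05,
        3.98924851e-03, -1.85867543e-05]), 'eef_pos': array([ 0.2419993 , -0.62956972,  0.23819047]), 'tcp_rot': array([ 9.83227493e-01,  1.82380733e-01, -2.08457979e-05, -9.82723726e-04]), 'contact_force': array([-0.07286456,  0.66398769, -0.48829826]), 'wrist_torque': array([ 0.00944086,  0.02451971, -0.02742391]), 'opening': 0.9985542671713952}
```

View pics/scene0.png

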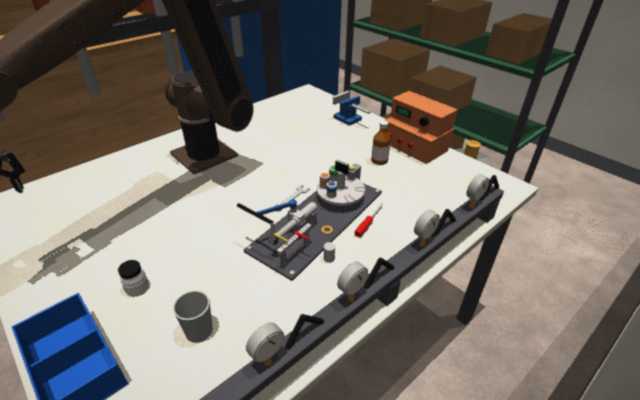

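View pics/side0.png

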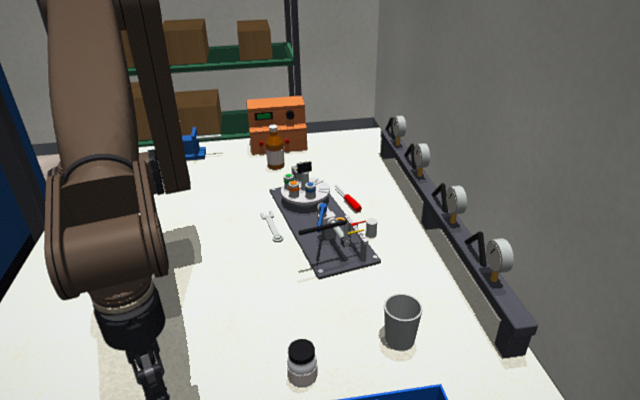

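View pics/wrist0.png

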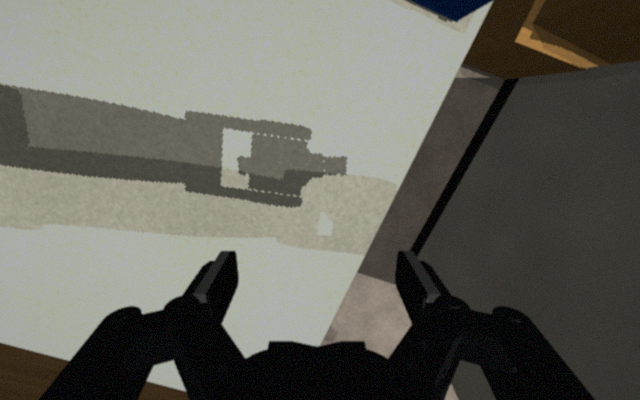

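The scene camera shows the fixture around (315,225) and the side camera around (325,225). I'll enlarge both.

Run:
```python
from h import *
for n,(x,y) in {'scene':(230,155),'side':(250,150)}.items():
    c=ld(n+'0.png'); im=c['img'][y:y+125,x:x+160]; cv2.imwrite(f'pics/{n}0c.png',cv2.resize(im,(800,625)[:2],interpolation=cv2.INTER_CUBIC)[:600])
```

```text
(no output)
```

View pics/scene0c.png

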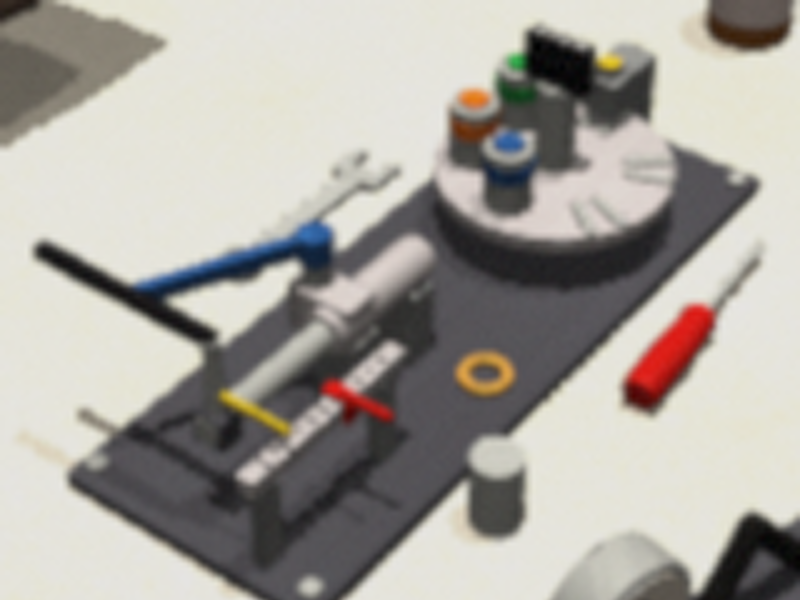

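View pics/side0c.png

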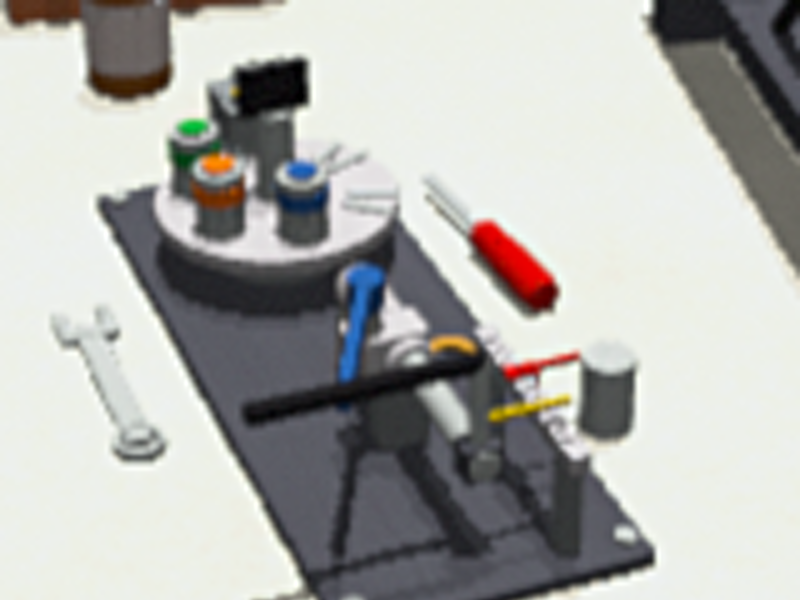

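```bash
cat > fit.py <<'E'
from h import *
from scipy.optimize import least_squares
S=lambda x,y:(x/5+230-.4,y/5+155-.4)
D=lambda x,y:(x/5+250-.4,y/5+150-.4)
cs=ld('scene0.png'); cd=ld('side0.png')
obs=[(cs,S(70,478),(-90,-225,10)),(cs,S(757,183),(90,255,12)),(cs,S(40,247),(-125,-190,135)),(cs,S(213,338),(3,-190,135)),(cs,S(315,228),(-20,-80,128)),
(cs,S(560,62),(0,135,134)),
(cd,D(246,412),(-125,-190,135)),(cd,D(482,358),(3,-190,135)),(cd,D(100,202),(-90,255,12)),(cd,D(652,555),(90,-225,10)),(cd,D(272,85),(0,135,134)),(cd,D(365,272),(-20,-80,128))]
def w(p,P):
    P=np.array(P)/1000.; c,s=np.cos(p[2]),np.sin(p[2])
    return np.array([p[0]+c*P[0]-s*P[1],p[1]+s*P[0]+c*P[1],P[2]])
def r(p): return np.concatenate([proj(c,w(p,P))[0]-uv for c,uv,P in obs])
if __name__=='__main__':
    q=least_squares(r,[.6,-.3,0.],loss='soft_l1'); print(q.x); print(r(q.x).reshape(-1,2).round(1))
    np.save('fix.npy',q.x)
    p=q.x
    for c,uv,z,n in[(cs,S(390,415),.087,'red tip'),(cd,D(578,357),.087,'red tip'),(cs,S(288,430),.098,'ytip'),(cd,D(570,400),.098,'ytip'),(cs,S(327,385),.087,'red root'),(cs,S(220,395),.098,'yroot')]:
        P=atz(c,*uv,z)[:2]-p[:2]; cc,s=np.cos(p[2]),np.sin(p[2]); print(n,(np.array([cc*P[0]+s*P[1],-s*P[0]+cc*P[1]])*1000).round(1))
    for n in [(0,135,138),(-61,-190,135),(-125,-190,135),(-20,-190,120)]: print(n,w(p,n).round(4))
E
python3 fit.py
```

```text
[0.57963176 0.05606547 0.20016609]
[[-1.1 -0.8]
 [ 1.7 -0.8]
 [-0.1  0.2]
 [ 0.6  0.7]
 [ 0.2  0.4]
 [ 0.3 -0.1]
 [-0.8  0.9]
 [ 0.2  0.5]
 [-0.9 -1.7]
 [ 1.1 -0.1]
 [-0.1  0.2]
 [-0.2  0.3]]
red tip [  77.4 -139.5]
red tip [  79.8 -141.9]
ytip [  49.2 -189.4]
ytip [  52.1 -190.6]
red root [  36.  -141.4]
yroot [   3.6 -190.6]
(0, 135, 138) [0.5528 0.1884 0.138 ]
(-61, -190, 135) [ 0.5576 -0.1423  0.135 ]
(-125, -190, 135) [ 0.4949 -0.155   0.135 ]
(-20, -190, 120) [ 0.5978 -0.1341  0.12  ]
```

Run:
```python
import plant
print([n for n in dir(plant) if n[0]!='_'], getattr(plant,'tips_ahead',None))
from h import *
p=np.load('fix.npy'); cc,s=np.cos(p[2]),np.sin(p[2])
for f in ['scene0.png','side0.png']:
    c=ld(f); v,u=np.mgrid[0:400,0:640]; R=cv2.Rodrigues(c['rvec'])[0]
    d=c['depth'].astype(float); X=np.stack([(u-c['cx'])/c['fx']*d,(v-c['cy'])/c['fy']*d,d],-1).reshape(-1,3)
    W=(X-c['tvec'].ravel())@R; x=W[:,0]-p[0];y=W[:,1]-p[1]; F=np.c_[cc*x+s*y,-s*x+cc*y,W[:,2]]*1000
    m=(abs(F[:,0])<45)&(F[:,1]>165)&(F[:,1]<250)&(F[:,2]>62)&(d.ravel()>0); print(f,m.sum()); print(F[m].round()[::4])
```

```text
['Unreachable', 'get_state', 'read_camera', 'sign_off', 'tips_ahead'] 0.008
scene0.png 161
[[-12. 222.  94.]
 [-11. 214.  95.]
 [ -5. 230.  89.]
 [-10. 213.  92.]
 [  1. 219.  93.]
 [ 10. 230.  91.]
 [ -3. 202.  97.]
 [  5. 214.  94.]
 [ 10. 230.  87.]
 [  3. 192. 100.]
 [  8. 209.  93.]
 [ 10. 231.  82.]
 [  3. 186. 100.]
 [  7. 205.  92.]
 [  9. 227.  80.]
 [ -2. 188.  93.]
 [  5. 202.  88.]
 [ 11. 218.  82.]
 [ -1. 182.  93.]
 [  8. 191.  91.]
 [ 11. 212.  81.]
 [ -5. 181.  88.]
 [  9. 183.  92.]
 [ 11. 205.  81.]
 [ -4. 180.  85.]
 [ 14. 175.  95.]
 [ 11. 206.  77.]
 [ -8. 182.  78.]
 [  8. 180.  86.]
 [ 13. 197.  79.]
 [ 12. 225.  62.]
 [ -3. 180.  78.]
 [ 10. 182.  82.]
 [ 10. 208.  67.]
 [-13. 184.  67.]
 [  4. 180.  76.]
 [ 10. 195.  71.]
 [ -4. 182.  68.]
 [ 11. 182.  75.]
 [  6. 179.  70.]
 [ 10. 184.  65.]]
side0.png 90
[[-10. 232.  92.]
 [  3. 231.  90.]
 [ -5. 226.  90.]
 [-14. 220.  91.]
 [ -7. 200. 100.]
 [-10. 212.  91.]
 [-14. 223.  82.]
 [ -8. 196.  94.]
 [-13. 202.  89.]
 [-14. 222.  75.]
 [-11. 187.  92.]
 [-15. 185.  90.]
 [-40. 168. 100.]
 [-14. 212.  73.]
 [-10. 181.  88.]
 [-15. 200.  75.]
 [ -6. 182.  83.]
 [-14. 192.  76.]
 [ -3. 181.  79.]
 [-10. 183.  75.]
 [-12. 186.  71.]
 [  1. 185.  68.]
 [ -4. 181.  68.]]
```

Emit:
move_arm(linear=[[0.03,0.026,0],[0.03,0.026,0],[0.03,0.026,0],[0.03,0.026,0],[0.03,0.026,0],[0.03,0.026,0],[0.03,0.026,0],[0.006,0.04,0],[0.006,0.04,0],[0.006,0.04,0],[0.006,0.04,0],[0.006,0.04,0],[0.006,0.04,0],[0.006,0.04,0],[0.006,0.04,0],[0.006,0.04,0],[0.006,0.04,0],[0.006,0.04,0],[0.006,0.04,0],[0.006,0.04,0]], twist=[[0,0,-2],[0,0,-2],[0,0,-2],[0,0,-2],[0,0,-1.6],[0,0,0],[0,0,0],[0,0,0],[0,0,0],[0,0,0],[0,0,0],[0,0,0],[0,0,0],[0,0,0],[0,0,0],[0,0,0],[0,0,0],[0,0,0],[0,0,0],[0,0,0]], grip=0.45, force=30)

```text
time: 1.82
eef_pos: [0.5285, 0.0916, 0.2297]
tcp_rot: [0.996, 0.087, -0.002, -0.004]
contact_force: [0.6, -1.0, 0.2]
opening: 0.448
```

Emit:
move_arm(linear=[[0.008,0.032,0],[0.008,0.032,0],[0.008,0.032,0],[0,0,0],[0,0,0]], twist=[[0,0,0.5],[0,0,0.5],[0,0,0.5],[0,0,0],[0,0,0]])

```text
time: 2.23
eef_pos: [0.5508, 0.201, 0.2282]
tcp_rot: [0.994, 0.106, -0.003, -0.005]
contact_force: [-0.1, -0.7, -0.1]
opening: 0.45
```

```bash
cat >> h.py <<'E'
from scipy.spatial.transform import Rotation as Ro
p=np.load('fix.npy')
def pose():
    s=get_state(); R=Ro.from_quat(s['tcp_rot']).as_matrix()
    P=s['eef_pos'][:2]-p[:2]; c,n=np.cos(p[2]),np.sin(p[2])
    print('t',round(s['time'],2),'eef',s['eef_pos'].round(4),'fix xy',(np.array([c*P[0]+n*P[1],-n*P[0]+c*P[1]])*1000).round(1),'yaw deg rel fix',round(np.degrees(np.arctan2(R[1,0],R[0,0])-p[2]),2),'z',R[:,2].round(3),'F',s['contact_force'].round(1),'M',s['wrist_torque'].round(2),'op',round(s['opening'],3))
    # correction to make tool vertical (deg, world rotvec)
    print('tilt fix',np.degrees(np.cross(R[:,2],[0,0,-1])).round(2))
E
python3 - <<'E'
from h import *
c=shot('wrist','w1.png'); pose()
print(proj(c,[[.5528,.1884,.151]]))
P=[(x,135+y,151) for x in(-23,23) for y in(-7,7)]
import fit
print(proj(c,[fit.w(p,q) for q in P]))
E
```

```text
t 2.28 eef [0.5507 0.2008 0.2282] fix xy [  0.4 147.6] yaw deg rel fix 0.65 z [-0.007  0.01  -1.   ] F [-0.6  0.2  0.1] M [-0.02  0.01  0.01] op 0.448
tilt fix [-0.57 -0.42 -0.  ]
[[332.64549788 208.5192331 ]]
[[340.07093602 233.93298761]
 [323.52486496 233.66205601]
 [342.46583792 181.67342787]
 [324.77824351 181.40135858]]
```

View pics/w1.png

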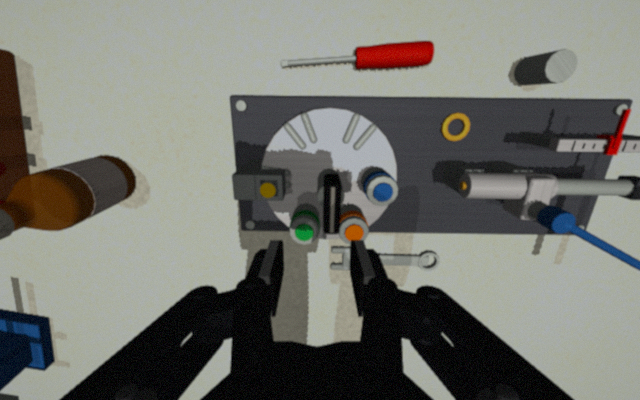

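The wrist picture shows the knob bar at about (333,203), within 5 px of the prediction of (333,208). The probe is the grey block at (265,188). I'll descend onto the knob and close.

Emit:
move_arm(linear=[[0.002,-0.012,0],[0,0,0],[0,0,-0.034],[0,0,-0.034],[0,0,-0.03],[0,0,0]], twist=[[-0.6,-0.4,-0.6],[0,0,0],[0,0,0],[0,0,0],[0,0,0],[0,0,0]])

```text
time: 2.78
eef_pos: [0.5547, 0.1801, 0.1314]
tcp_rot: [0.995, 0.095, 0.005, 0.002]
contact_force: [-1.3, -0.1, -1.8]
opening: 0.45
```

```bash
python3 -c "
from h import *
pose()"
```

```text
t 2.78 eef [0.5547 0.1801 0.1314] fix xy [  0.2 126.5] yaw deg rel fix -0.6 z [ 0.009 -0.002 -1.   ] F [-1.3 -0.1 -1.8] M [ 0.02 -0.    0.03] op 0.45
tilt fix [0.14 0.54 0.  ]
```

Emit:
move_arm(linear=[[0,0.005,-0.003],[0,0,0],[0,0,0]], twist=[[0,0.3,0.3],[0,0,0],[0,0,0]])

```text
time: 3.03
eef_pos: [0.5555, 0.1824, 0.1301]
tcp_rot: [0.995, 0.095, 0.002, 0.002]
contact_force: [-0.7, 0.1, 0.8]
opening: 0.449
```

```bash
python3 -c "
from h import *
pose()"
```

```text
t 3.03 eef [0.5555 0.1824 0.1301] fix xy [  1.5 128.6] yaw deg rel fix -0.56 z [ 0.004 -0.003 -1.   ] F [-0.7  0.1  0.8] M [-0.01  0.01 -0.01] op 0.449
tilt fix [0.15 0.23 0.  ]
```

Emit:
move_arm(linear=[[-0.002,0.006,-0.002],[-0.001,0.003,-0.001],[0,0,0]], twist=[[0,0,0.4],[0,0,0.2],[0,0,0]])

```text
time: 3.28
eef_pos: [0.5553, 0.1923, 0.1323]
tcp_rot: [0.995, 0.1, 0.006, 0.001]
contact_force: [-0.2, 0.4, 0.4]
opening: 0.451
```

```bash
python3 -c "
from h import *
pose()"
```

```text
t 3.28 eef [0.5553 0.1923 0.1323] fix xy [  3.3 138.4] yaw deg rel fix 0.05 z [ 0.013 -0.001 -1.   ] F [-0.2  0.4  0.4] M [0.03 0.   0.02] op 0.451
tilt fix [0.06 0.73 0.  ]
```

Emit:
move_arm(linear=[[-0.003,-0.002,-0.004],[0,0,0],[0,0,0],[0,0,0]], twist=[[0,0.6,0],[0,0,0],[0,0,0],[0,0,0]], grip=0.0, force=30)

```text
time: 3.62
eef_pos: [0.5531, 0.1888, 0.1298]
tcp_rot: [0.995, 0.102, 0.002, 0.003]
contact_force: [0.2, 1.4, 0.2]
opening: 0.156
```

```bash
python3 -c "
from h import *
pose()"
```

```text
t 3.62 eef [0.5531 0.1888 0.1298] fix xy [  0.4 135.4] yaw deg rel fix 0.18 z [ 0.005 -0.005 -1.   ] F [0.2 1.4 0.2] M [0.65 0.05 0.01] op 0.156
tilt fix [0.31 0.27 0.  ]
```

The opening of 13.3 mm means the 14 mm knob is gripped. Now I'll turn it CCW.

Emit:
move_arm(linear=[[0,0,0],[0,0,0],[0,0,0],[0,0,0],[0,0,0],[0,0,0],[0,0,0],[0,0,0],[0,0,0]], twist=[[0,0,0],[0,0,5],[0,0,5],[0,0,6],[0,0,6],[0,0,6],[0,0,6],[0,0,6],[0,0,0]], force=60)

```text
time: 4.37
eef_pos: [0.5527, 0.1895, 0.1299]
tcp_rot: [0.894, 0.448, 0.002, 0.0]
contact_force: [0.3, -1.5, 0.1]
opening: 0.154
```

```bash
python3 -c "
from h import *
pose()"
```

```text
t 4.37 eef [0.5527 0.1895 0.1299] fix xy [  0.2 136.2] yaw deg rel fix 41.81 z [ 0.004  0.001 -1.   ] F [ 0.3 -1.5  0.1] M [-0.    0.02  0.02] op 0.154
tilt fix [-0.05  0.22  0.  ]
```

Emit:
move_arm(linear=[[0,0,0],[0,0,0],[0,0,0],[0,0,0],[0,0,0],[0,0,0]], twist=[[0,0,6],[0,0,5],[0,0,4],[0,0,1.5],[0,0,0],[0,0,0]])

```text
time: 4.87
eef_pos: [0.5524, 0.1897, 0.1298]
tcp_rot: [0.821, 0.571, 0.001, 0.0]
contact_force: [0.5, -1.3, -0.2]
opening: 0.15
```

```bash
python3 -c "
from h import *
pose()"
```

```text
t 4.87 eef [0.5524 0.1897 0.1298] fix xy [-1.000e-01  1.363e+02] yaw deg rel fix 58.19 z [ 0.002  0.001 -1.   ] F [ 0.5 -1.3 -0.2] M [0.04 0.05 0.25] op 0.15
tilt fix [-0.06  0.14  0.  ]
```

Emit:
move_arm(linear=[[0,0,0],[0,0,0],[0,0,0],[0,0,0]], twist=[[0,0,2],[0,0,0.6],[0,0,0],[0,0,0]])

```text
time: 5.2
eef_pos: [0.5524, 0.1897, 0.1299]
tcp_rot: [0.81, 0.587, 0.001, 0.0]
contact_force: [0.4, -1.8, -1.1]
opening: 0.151
```

```bash
python3 -c "
from h import *
pose()"
```

```text
t 5.2 eef [0.5524 0.1897 0.1299] fix xy [-1.000e-01  1.364e+02] yaw deg rel fix 60.39 z [ 0.002  0.001 -1.   ] F [ 0.4 -1.8 -1.1] M [-0.03  0.01 -0.02] op 0.151
tilt fix [-0.06  0.13  0.  ]
```

Emit:
move_arm(linear=[[0,0,0],[0,0,0],[0,0,0],[0,0,0],[0,0,0]], twist=[[0,0,0],[0,0,0],[0,0,0],[0,0,0],[0,0,0]], grip=0.45)

```text
time: 5.62
eef_pos: [0.5521, 0.1902, 0.1297]
tcp_rot: [0.811, 0.586, 0.001, -0.0]
contact_force: [-0.0, 0.3, -0.2]
opening: 0.447
```

```bash
python3 -c "
from h import *
pose()"
```

```text
t 5.62 eef [0.5521 0.1902 0.1297] fix xy [ -0.3 136.9] yaw deg rel fix 60.23 z [ 0.002  0.002 -1.   ] F [-0.   0.3 -0.2] M [ 0.05  0.06 -0.02] op 0.447
tilt fix [-0.1   0.11  0.  ]
```

Emit:
move_arm(linear=[[0,0,0.03],[0,0,0.035],[0,0,0.035],[0,-0.035,0],[0,-0.035,0],[0,-0.035,0],[0,-0.035,0],[0,0,0],[0,0,0]], twist=[[0,0,0],[0,0,0],[0,0,0],[0,0,-6.5],[0,0,-6.5],[0,0,-6.5],[0,0,-6.5],[0,0,0],[0,0,0]])

```text
time: 6.37
eef_pos: [0.5505, 0.0462, 0.2361]
tcp_rot: [0.925, 0.38, 0.004, -0.0]
contact_force: [-0.9, -0.2, 0.5]
opening: 0.451
```

Run:
```python
from h import *
import fit
pose(); print(fit.w(p,(-105,-190,124)))
for n in ['scene','side','wrist']: shot(n,n+'2.png')
c=ld('scene2.png'); a=c['img'][150:275,230:390]; cv2.imwrite('pics/s2c.png',cv2.resize(a,(768,600),interpolation=cv2.INTER_CUBIC))
```

```text
t 6.37 eef [0.5505 0.0462 0.2361] fix xy [-30.5  -3.8] yaw deg rel fix 33.19 z [ 0.007  0.003 -1.   ] F [-0.9 -0.2  0.5] M [ 0.02 -0.01  0.02] op 0.451
tilt fix [-0.18  0.4   0.  ]
[ 0.51450634 -0.15101828  0.124     ]
```

View pics/s2c.png

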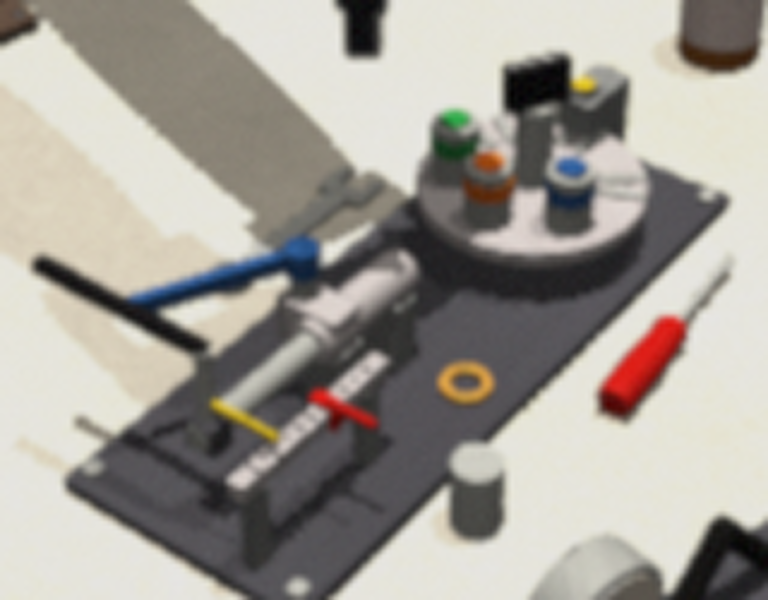

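View pics/wrist2.png

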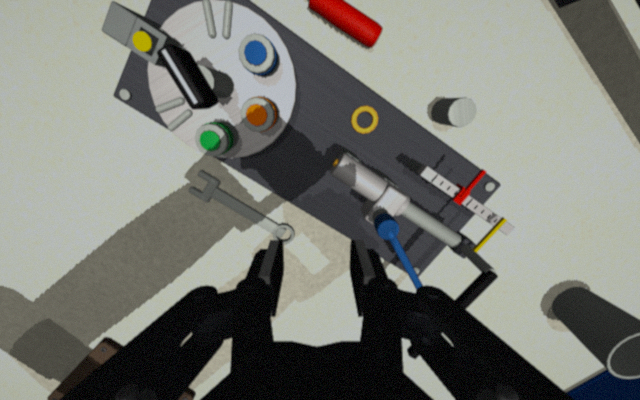

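The turret has turned: the orange cell at crop (488,163) faces the probe rod. I'll check its angle numerically.

Run:
```python
from h import *
c=ld('scene2.png'); cc,s=np.cos(p[2]),np.sin(p[2])
for n,u,v,z in [('orange',488,162,.103),('blue',571,166,.103),('green',455,120,.103)]:
    P=atz(c,u/4.8+230-.4,v/4.8+150-.4,z)[:2]-p[:2]; f=np.array([cc*P[0]+s*P[1],-s*P[0]+cc*P[1]])*1000-[0,135]
    print(n,f.round(1),np.hypot(*f).round(1),np.degrees(np.arctan2(f[1],f[0])).round(1))
```

```text
orange [ -0.4 -54.9] 54.9 -90.4
blue [ 44.  -26.8] 51.5 -31.3
green [-44.4 -29.6] 53.3 -146.3
```

Emit:
move_arm(linear=[[-0.006,-0.03,0],[-0.006,-0.03,0],[-0.006,-0.03,0],[-0.006,-0.03,0],[-0.006,-0.03,0],[-0.003,-0.02,0],[0,0,0],[0,0,0]], twist=[[0,0,-5.3],[0,0,-5.3],[0,0,-5.3],[0,0,-5.3],[0,0,-5.3],[0,0,-3.5],[0,0,0],[0,0,0]])

```text
time: 7.18
eef_pos: [0.5167, -0.1161, 0.2339]
tcp_rot: [0.992, 0.13, 0.003, -0.001]
contact_force: [1.3, 0.9, 0.1]
opening: 0.451
```

```bash
python3 -c "
from h import *
pose()
c=shot('wrist','w3.png')"
```

```text
t 7.18 eef [ 0.5167 -0.1161  0.2339] fix xy [ -95.9 -156.2] yaw deg rel fix 3.42 z [ 0.006  0.004 -1.   ] F [1.3 0.9 0.1] M [ 0.04 -0.04 -0.03] op 0.451
tilt fix [-0.2   0.36  0.  ]
```

View pics/w3.png

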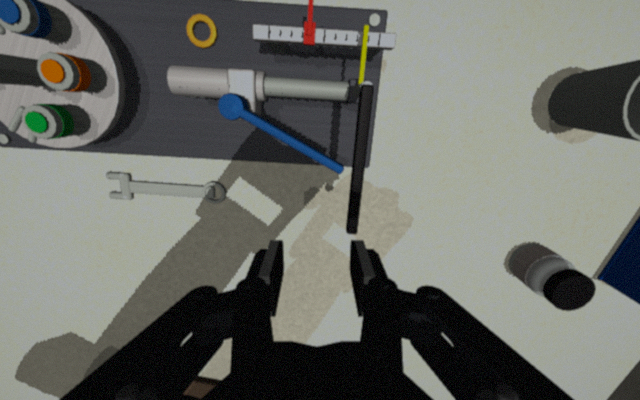

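The wrist picture shows the handle from (366,85) to (352,232), the pointer at (364,35), the red finger at (310,15) and the blade tip at (341,169).

Run:
```python
from h import *
c=ld('w3.png'); cc,s=np.cos(p[2]),np.sin(p[2])
a=c['img'][0:250,200:420]; cv2.imwrite('pics/w3c.png',cv2.resize(a,None,fx=2.4,fy=2.4,interpolation=cv2.INTER_CUBIC))
for n,u,v,z in [('far end',366,85,.140),('free end',352,232,.14),('ptip',365.5,27,.098),('pbase',361,83,.098),('redtip',310.5,2,.087),('redbase',309.5,25,.087),('blade',341,169,.127),('pivot',232,106,.13)]:
    P=atz(c,u,v,z)[:2]-p[:2]; f=np.array([cc*P[0]+s*P[1],-s*P[0]+cc*P[1]])*1000
    print(n,f.round(1))
```

```text
far end [   1.5 -188.5]
free end [-123.  -190.4]
ptip [  50.1 -189.4]
pbase [   5.7 -190.5]
redtip [  68.8 -141.1]
redbase [  51.3 -141.1]
blade [ -68.2 -176.5]
pivot [-20.4 -82.4]
```

View pics/w3c.png

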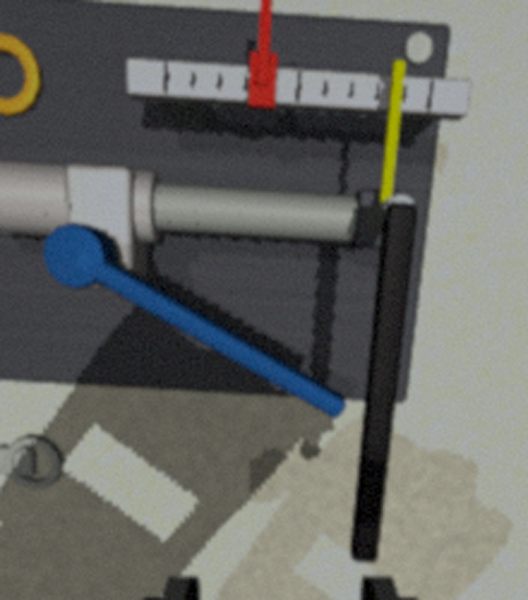

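Emit:
move_arm(linear=[[-0.001,-0.015,0],[-0.001,-0.012,-0.01],[0,0,-0.02],[0,0,-0.01],[0,0,0]], twist=[[0,0.3,-1.8],[0,0,-1.2],[0,0,0],[0,0,0],[0,0,0]])

```text
time: 7.65
eef_pos: [0.5164, -0.1416, 0.1918]
tcp_rot: [0.994, 0.106, 0.001, -0.001]
contact_force: [-0.7, 0.7, 0.0]
opening: 0.451
```

```bash
python3 -c "
from h import *
pose()"
```

```text
t 7.65 eef [ 0.5164 -0.1416  0.1918] fix xy [-101.3 -181.2] yaw deg rel fix 0.7 z [ 0.002  0.002 -1.   ] F [-0.7  0.7  0. ] M [-0.03 -0.05  0.  ] op 0.451
tilt fix [-0.14  0.14  0.  ]
```

Emit:
move_arm(linear=[[-0.001,-0.006,-0.01],[-0.001,-0.003,-0.01],[0,0,0],[0,0,0]], twist=[[0,0,-0.5],[0,0,-0.2],[0,0,0],[0,0,0]])

```text
time: 7.98
eef_pos: [0.514, -0.1512, 0.169]
tcp_rot: [0.995, 0.1, 0.0, -0.002]
contact_force: [-0.4, 0.0, -0.0]
opening: 0.451
```

```bash
python3 -c "
from h import *
pose()"
```

```text
t 7.98 eef [ 0.514  -0.1512  0.169 ] fix xy [-105.5 -190.1] yaw deg rel fix -0.03 z [ 0.001  0.003 -1.   ] F [-0.4  0.  -0. ] M [-0.04 -0.03 -0.03] op 0.451
tilt fix [-0.18  0.04  0.  ]
```

Aligned. I'll descend to TCP z 0.124.

Emit:
move_arm(linear=[[0,0,-0.015],[0,0,-0.015],[0,0,-0.01],[0,0,-0.003],[0,0,0],[0,0,0]], twist=[[0,0,0],[0,0,0],[0,0,0],[0,0,0],[0,0,0],[0,0,0]])

```text
time: 8.48
eef_pos: [0.516, -0.1523, 0.1275]
tcp_rot: [0.995, 0.1, 0.003, -0.0]
contact_force: [0.4, 0.1, -0.5]
opening: 0.448
```

```bash
python3 -c "
from h import *
pose()"
```

```text
t 8.48 eef [ 0.516  -0.1523  0.1275] fix xy [-103.8 -191.5] yaw deg rel fix -0.04 z [ 0.006  0.001 -1.   ] F [ 0.4  0.1 -0.5] M [0.04 0.01 0.01] op 0.448
tilt fix [-0.04  0.35  0.  ]
```

Emit:
move_arm(linear=[[-0.001,0.001,-0.004],[0,0,-0.001],[0,0,0],[0,0,0],[0,0,0],[0,0,0]], twist=[[0,0.3,0],[0,0,0],[0,0,0],[0,0,0],[0,0,0],[0,0,0]], grip=0.0, force=20)

```text
time: 8.98
eef_pos: [0.5158, -0.1506, 0.1241]
tcp_rot: [0.995, 0.1, 0.001, -0.0]
contact_force: [-0.5, 0.6, -0.6]
opening: 0.117
```

Run:
```python
from h import *
pose()
for n in ['scene','side']: shot(n,n+'4.png')
c=ld('side4.png'); a=c['img'][180:280,280:400]; cv2.imwrite('pics/d4c.png',cv2.resize(a,(720,600),interpolation=cv2.INTER_CUBIC))
c=ld('scene4.png'); a=c['img'][180:280,220:340]; cv2.imwrite('pics/s4c.png',cv2.resize(a,(720,600),interpolation=cv2.INTER_CUBIC))
```

```text
t 8.98 eef [ 0.5158 -0.1506  0.1241] fix xy [-103.7 -189.9] yaw deg rel fix 0.01 z [ 0.003  0.001 -1.   ] F [-0.5  0.6 -0.6] M [ 0.11 -0.08  0.03] op 0.117
tilt fix [-0.03  0.16  0.  ]
```

View pics/d4c.png

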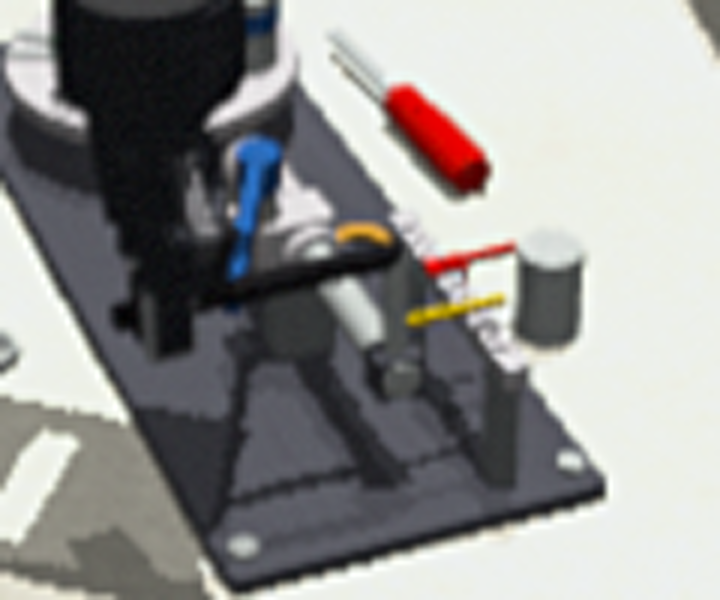

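View pics/s4c.png

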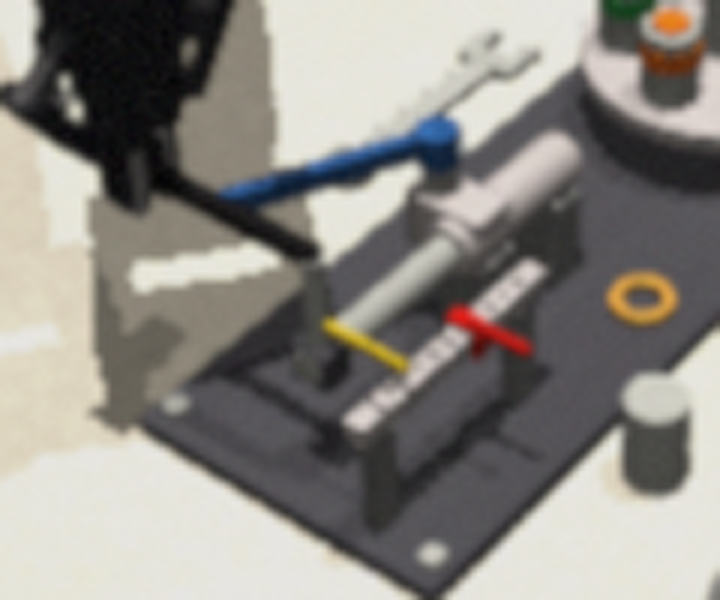

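The fingers straddle the bar at crop (165,310), opening about 10 mm, clear of the blade. Next I'll push +y.

Emit:
move_arm(linear=[[-0.002,0.008,0],[-0.002,0.01,0],[-0.002,0.01,0],[-0.002,0.009,0],[-0.001,0.004,0],[0,0,0],[0,0,0]], twist=[[0,0,0],[0,0,0],[0,0,0],[0,0,0],[0,0,0],[0,0,0],[0,0,0]])

```text
time: 9.67
eef_pos: [0.5074, -0.1093, 0.1241]
tcp_rot: [0.995, 0.101, 0.004, 0.005]
contact_force: [1.8, -5.0, -3.7]
opening: 0.113
```

```bash
python3 -c "
from h import *
pose()"
```

```text
t 9.67 eef [ 0.5074 -0.1093  0.1241] fix xy [-103.7 -147.7] yaw deg rel fix 0.1 z [ 0.009 -0.01  -1.   ] F [ 1.8 -5.  -3.7] M [-0.6  -0.23 -0.03] op 0.113
tilt fix [0.57 0.54 0.  ]
```

Emit:
move_arm(linear=[[-0.001,0.005,0],[0,0.003,0],[0,0.001,0],[0,0.001,0]], twist=[[0.3,0.3,0],[0.2,0,0],[0,0,0],[0,0,0]])

```text
time: 10.0
eef_pos: [0.5054, -0.1003, 0.1241]
tcp_rot: [0.995, 0.101, 0.0, 0.002]
contact_force: [-0.3, -5.2, -2.4]
opening: 0.111
```

```bash
cat > meas.py <<'E'
from h import *
import sys
k=sys.argv[1]
pose()
c=shot('scene',f'scene{k}.png'); a=c['img'][205:265,265:337]; cv2.imwrite(f'pics/s{k}c.png',cv2.resize(a,(720,600),interpolation=cv2.INTER_CUBIC))
c=shot('side',f'side{k}.png'); a=c['img'][200:260,300:372]; cv2.imwrite(f'pics/d{k}c.png',cv2.resize(a,(720,600),interpolation=cv2.INTER_CUBIC))
c=shot('wrist',f'wrist{k}.png')
E
python3 meas.py 5
```

```text
t 10.0 eef [ 0.5054 -0.1003  0.1241] fix xy [-103.8 -138.5] yaw deg rel fix 0.12 z [ 0.001 -0.004 -1.   ] F [-0.3 -5.2 -2.4] M [-0.69 -0.1   0.02] op 0.111
tilt fix [0.23 0.08 0.  ]
```

View pics/s5c.png

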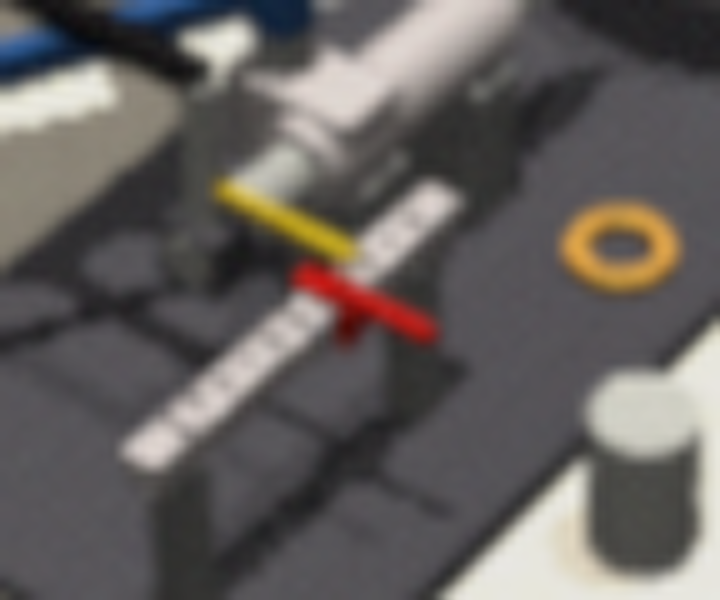

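View pics/d5c.png

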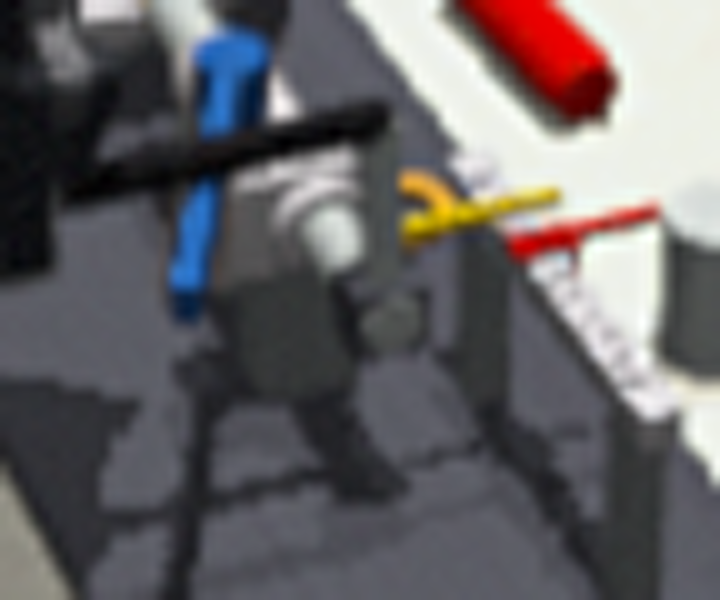

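View pics/wrist5.png

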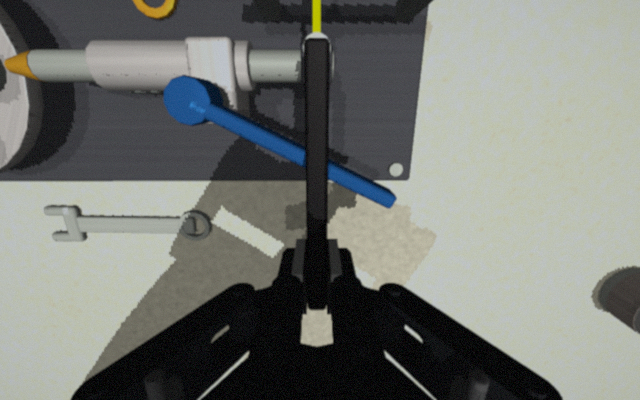

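The pointer runs from (225,188) to (350,250) in the scene crop. The red finger runs from (300,275) to (430,333).

```bash
cat > yy.py <<'E'
from h import *
import sys
# auto: fit centre lines of yellow and red fingers, intersect with heights
k=sys.argv[1]; cc,s=np.cos(p[2]),np.sin(p[2])
for cam in ['scene','side']:
    c=ld(f'{cam}{k}.png'); im=c['img']; hsv=cv2.cvtColor(im,cv2.COLOR_BGR2HSV)
    for n,lo,hi,z,xr in [('yellow',(22,150,90),(35,255,255),.098,(5,52)),('red',(0,170,90),(6,255,255),.087,(55,79))]:
        m=cv2.inRange(hsv,lo,hi); v,u=np.nonzero(m)
        F=[]
        for a,b in zip(u,v):
            P=atz(c,a,b,z)[:2]-p[:2]; F.append([(cc*P[0]+s*P[1])*1000,(-s*P[0]+cc*P[1])*1000])
        F=np.array(F); w=(F[:,0]>xr[0])&(F[:,0]<xr[1])&(F[:,1]>-210)&(F[:,1]<-110)
        G=F[w]; 
        if len(G): print(cam,n,len(G),'y mean',G[:,1].mean().round(1),'med',np.median(G[:,1]).round(1),'sd',G[:,1].std().round(1),'x',G[:,0].min().round(),G[:,0].max().round())
E
python3 yy.py 5; echo; python3 yy.py 0
```

```text
scene yellow 32 y mean -138.4 med -138.8 sd 2.8 x 7.0 48.0
scene red 20 y mean -142.0 med -141.9 sd 3.0 x 55.0 77.0
side yellow 31 y mean -137.3 med -137.5 sd 3.3 x 7.0 51.0
side red 5 y mean -140.8 med -140.7 sd 0.9 x 55.0 77.0

scene yellow 29 y mean -190.0 med -190.1 sd 2.1 x 5.0 48.0
scene red 20 y mean -142.0 med -141.9 sd 3.0 x 55.0 77.0
side yellow 28 y mean -188.7 med -188.8 sd 2.3 x 9.0 52.0
side red 5 y mean -140.8 med -140.7 sd 0.9 x 55.0 77.0
```

The pointer is about 3 mm past the mark: it sits at y ≈ −138.4 against −141.7. I'll ease it back.

Emit:
move_arm(linear=[[0.0005,-0.002,0],[0,0.0005,0],[0,0.0005,0]], twist=[[0,0,0],[0,0,0],[0,0,0]])

```text
time: 10.4
eef_pos: [0.5058, -0.1019, 0.1241]
tcp_rot: [0.995, 0.101, 0.0, 0.002]
contact_force: [0.4, -5.3, -3.5]
opening: 0.111
```

```bash
python3 meas.py 6; python3 yy.py 6
```

```text
t 10.4 eef [ 0.5058 -0.1019  0.1241] fix xy [-103.8 -140.2] yaw deg rel fix 0.09 z [ 0.001 -0.004 -1.   ] F [ 0.4 -5.3 -3.5] M [-0.69  0.01 -0.07] op 0.111
tilt fix [0.23 0.04 0.  ]
scene yellow 34 y mean -139.9 med -140.0 sd 2.8 x 5.0 48.0
scene red 21 y mean -141.7 med -141.8 sd 3.0 x 55.0 77.0
side yellow 26 y mean -139.2 med -139.4 sd 2.4 x 7.0 51.0
side red 5 y mean -140.8 med -140.7 sd 0.9 x 55.0 77.0
```

Emit:
move_arm(linear=[[0.0003,-0.0015,0],[0,0,0],[0,0.0003,0],[0,0,0],[0,0,0]], twist=[[0,0,0],[0,0,0],[0,0,0],[0,0,0],[0,0,0]])

```text
time: 10.97
eef_pos: [0.5061, -0.1035, 0.1241]
tcp_rot: [0.995, 0.101, 0.0, 0.002]
contact_force: [-1.0, -4.2, -2.4]
opening: 0.111
```

```bash
python3 meas.py 7; python3 yy.py 7
```

```text
t 10.97 eef [ 0.5061 -0.1035  0.1241] fix xy [-103.8 -141.8] yaw deg rel fix 0.07 z [ 0.001 -0.004 -1.   ] F [-1.  -4.2 -2.4] M [-0.69 -0.05  0.01] op 0.111
tilt fix [0.22 0.03 0.  ]
scene yellow 31 y mean -141.8 med -141.7 sd 2.7 x 5.0 46.0
scene red 20 y mean -142.0 med -141.9 sd 3.0 x 55.0 77.0
side yellow 29 y mean -140.5 med -140.9 sd 2.9 x 7.0 49.0
side red 5 y mean -140.8 med -140.7 sd 0.9 x 55.0 77.0
```

The pointer now lines up with the mark in both views. Next is sliding along the handle in +x.

Emit:
move_arm(linear=[[0.004,0.0008,0],[0.005,0.001,0],[0.005,0.001,0],[0.004,0.0008,0],[0,0,0]], twist=[[0,0,0],[0,0,0],[0,0,0],[0,0,0],[0,0,0]])

```text
time: 11.53
eef_pos: [0.5065, -0.1028, 0.1238]
tcp_rot: [0.994, 0.104, -0.029, 0.001]
contact_force: [7.9, -2.4, -8.2]
opening: 0.109
```

```bash
python3 -c "
from h import *
pose()"
```

```text
t 11.53 eef [ 0.5065 -0.1028  0.1238] fix xy [-103.3 -141.1] yaw deg rel fix 0.47 z [-0.058 -0.009 -0.998] F [ 7.9 -2.4 -8.2] M [-0.35 -1.44 -0.05] op 0.109
tilt fix [ 0.5  -3.32  0.  ]
```

Emit:
move_arm(linear=[[0,0,0]], twist=[[0.3,-2,0]], force=14)

```text
time: 11.62
eef_pos: [0.507, -0.1028, 0.1238]
tcp_rot: [0.995, 0.104, -0.011, 0.0]
contact_force: [1.3, -3.1, -4.4]
opening: 0.113
```

```bash
python3 -c "
from h import *
pose()"
```

```text
t 11.62 eef [ 0.507  -0.1028  0.1238] fix xy [-102.8 -141.3] yaw deg rel fix 0.45 z [-0.023 -0.003 -1.   ] F [ 1.3 -3.1 -4.4] M [-0.62 -0.05 -0.07] op 0.113
tilt fix [ 0.19 -1.29  0.  ]
```

Emit:
move_arm(linear=[[0.006,0.0012,0],[0.008,0.0016,0],[0.008,0.0016,0]], twist=[[0,-1,0],[0,-0.5,0],[0,0,0]], force=14)

```text
time: 11.87
eef_pos: [0.5081, -0.1012, 0.1233]
tcp_rot: [0.994, 0.107, -0.031, 0.0]
contact_force: [-21.7, -8.2, 9.4]
opening: 0.11
```

```bash
python3 -c "
from h import *
pose()"
```

```text
t 11.87 eef [ 0.5081 -0.1012  0.1233] fix xy [-101.3 -139.9] yaw deg rel fix 0.88 z [-0.062 -0.008 -0.998] F [-21.7  -8.2   9.4] M [-1.5   3.36 -0.2 ] op 0.11
tilt fix [ 0.44 -3.56  0.  ]
```

Even 22 N leaves the pads stuck on the bar, and the tool tilts. I'll ease the squeeze slightly so that the spring keeps the bar on the −y finger, then level the tool.

Emit:
move_arm(linear=[[0,0,0.0],[0,0.0,0],[0,0,0]], twist=[[0.2,-1.5,-0.3],[0,-1,-0.3],[0,-0.5,0]], grip=0.13, force=20)

```text
time: 12.12
eef_pos: [0.5082, -0.1017, 0.1239]
tcp_rot: [0.995, 0.102, -0.004, 0.002]
contact_force: [1.1, -3.6, -4.0]
opening: 0.133
```

```bash
python3 -c "
from h import *
pose()"
```

```text
t 12.12 eef [ 0.5082 -0.1017  0.1239] fix xy [-101.4 -140.4] yaw deg rel fix 0.2 z [-0.008 -0.004 -1.   ] F [ 1.1 -3.6 -4. ] M [-0.73 -0.12 -0.06] op 0.133
tilt fix [ 0.24 -0.49  0.  ]
```

Emit:
move_arm(linear=[[0.004,0.0008,0],[0.005,0.001,0],[0.005,0.001,0]], twist=[[0.1,-0.3,0],[0,0,0],[0,0,0]])

```text
time: 12.37
eef_pos: [0.5205, -0.099, 0.1243]
tcp_rot: [0.995, 0.102, -0.003, 0.001]
contact_force: [-2.1, -4.8, 0.1]
opening: 0.129
```

```bash
python3 -c "
from h import *
pose()"
```

```text
t 12.37 eef [ 0.5205 -0.099   0.1243] fix xy [ -88.8 -140.2] yaw deg rel fix 0.23 z [-0.006 -0.003 -1.   ] F [-2.1 -4.8  0.1] M [-0.78  0.41 -0.05] op 0.129
tilt fix [ 0.19 -0.37  0.  ]
```

It slides now, and y stays stable. Continuing.

Emit:
move_arm(linear=[[0.005,0.0006,0],[0.005,0.0009,0],[0.005,0.001,0],[0.003,0.0006,0]], twist=[[0.1,-0.2,-0.1],[0,0,0],[0,0,0],[0,0,0]])

```text
time: 12.7
eef_pos: [0.5377, -0.0958, 0.1251]
tcp_rot: [0.995, 0.102, -0.004, 0.001]
contact_force: [-4.4, -6.1, 0.6]
opening: 0.132
```

```bash
python3 meas.py 8; python3 yy.py 8
```

```text
t 12.7 eef [ 0.5377 -0.0958  0.1251] fix xy [ -71.2 -140.5] yaw deg rel fix 0.24 z [-0.008 -0.003 -1.   ] F [-4.4 -6.1  0.6] M [-0.95  0.68 -0.06] op 0.132
tilt fix [ 0.15 -0.48  0.  ]
scene yellow 26 y mean -140.9 med -141.2 sd 2.3 x 5.0 46.0
scene red 20 y mean -142.0 med -141.9 sd 3.0 x 55.0 77.0
side yellow 27 y mean -140.0 med -140.2 sd 2.6 x 7.0 49.0
side red 5 y mean -140.8 med -140.7 sd 0.9 x 55.0 77.0
```

View pics/wrist8.png

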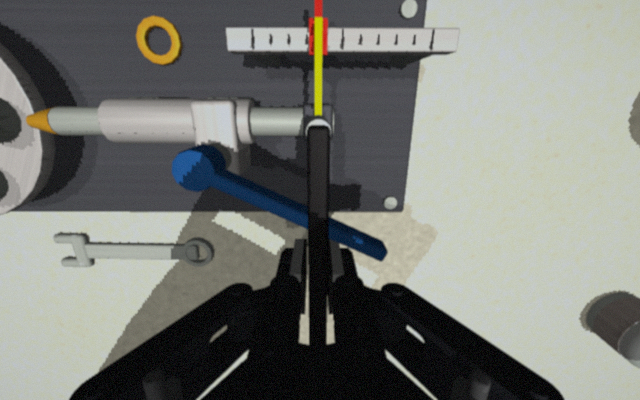

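The pointer sits over the red mark at (319,35), within 1 mm. The fingers have just reached the blade at about (300,235).

Emit:
move_arm(linear=[[0.005,0.0005,-0.001],[0.005,0.0009,0],[0.005,0.001,0],[0.003,0.0006,0]], twist=[[0.1,-0.4,-0.1],[0,-0.1,0],[0,0,0],[0,0,0]])

```text
time: 13.18
eef_pos: [0.5526, -0.0934, 0.1241]
tcp_rot: [0.995, 0.102, -0.005, 0.001]
contact_force: [-3.9, -5.6, 1.1]
opening: 0.131
```

```bash
python3 meas.py 9; python3 yy.py 9
```

```text
t 13.18 eef [ 0.5526 -0.0934  0.1241] fix xy [ -56.2 -141.1] yaw deg rel fix 0.25 z [-0.01  -0.003 -1.   ] F [-3.9 -5.6  1.1] M [-0.9   0.61 -0.08] op 0.131
tilt fix [ 0.16 -0.6   0.  ]
scene yellow 31 y mean -141.8 med -141.7 sd 2.7 x 5.0 46.0
scene red 20 y mean -142.0 med -141.9 sd 3.0 x 55.0 77.0
side yellow 28 y mean -140.3 med -140.7 sd 2.8 x 7.0 49.0
side red 5 y mean -140.8 med -140.7 sd 0.9 x 55.0 77.0
```

Aligned to about 0.2 mm. Continuing towards the cam's closed stop, with 21 mm to go.

Emit:
move_arm(linear=[[0.005,0.001,0],[0.005,0.001,0],[0.005,0.0011,0],[0.003,0.0007,0]], twist=[[0.1,-0.5,-0.1],[0,-0.1,0],[0,0,0],[0,0,0]])

```text
time: 13.67
eef_pos: [0.5672, -0.0907, 0.124]
tcp_rot: [0.995, 0.102, -0.006, 0.001]
contact_force: [-3.9, -6.2, 0.3]
opening: 0.13
```

```bash
python3 meas.py a; python3 yy.py a
```

```text
t 13.67 eef [ 0.5672 -0.0907  0.124 ] fix xy [ -41.4 -141.4] yaw deg rel fix 0.25 z [-0.011 -0.004 -1.   ] F [-3.9 -6.2  0.3] M [-0.97  0.58 -0.08] op 0.13
tilt fix [ 0.22 -0.65  0.  ]
scene yellow 28 y mean -142.1 med -142.1 sd 2.4 x 5.0 46.0
scene red 20 y mean -142.0 med -141.9 sd 3.0 x 55.0 77.0
side yellow 28 y mean -140.5 med -140.9 sd 2.9 x 8.0 49.0
side red 5 y mean -140.8 med -140.7 sd 0.9 x 55.0 77.0
```

View pics/wrista.png

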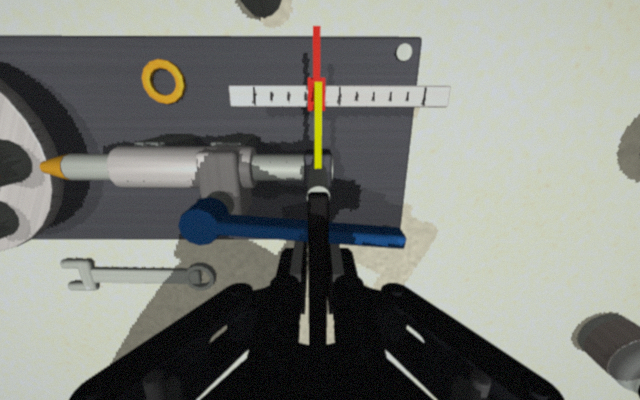

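The blade at (205,222)–(403,240) is nearly parallel to the leg. I'll push the last few millimetres to the stop.

Emit:
move_arm(linear=[[0.005,0.0012,0],[0.004,0.001,0],[0.003,0.0007,0],[0.002,0.0004,0]], twist=[[0.1,-0.5,-0.1],[0,-0.1,0],[0,0,0],[0,0,0]])

```text
time: 14.15
eef_pos: [0.5737, -0.0897, 0.124]
tcp_rot: [0.995, 0.103, -0.013, 0.002]
contact_force: [-5.4, -6.1, 2.7]
opening: 0.13
```

```bash
python3 meas.py b; python3 yy.py b
```

```text
t 14.15 eef [ 0.5737 -0.0897  0.124 ] fix xy [ -34.8 -141.7] yaw deg rel fix 0.37 z [-0.026 -0.007 -1.   ] F [-5.4 -6.1  2.7] M [-0.81  0.89 -0.02] op 0.13
tilt fix [ 0.38 -1.49  0.  ]
scene yellow 30 y mean -142.3 med -142.5 sd 2.4 x 5.0 46.0
scene red 20 y mean -142.0 med -141.9 sd 3.0 x 55.0 77.0
side yellow 30 y mean -140.7 med -140.9 sd 3.0 x 7.0 49.0
side red 5 y mean -140.8 med -140.7 sd 0.9 x 55.0 77.0
```

View pics/wristb.png

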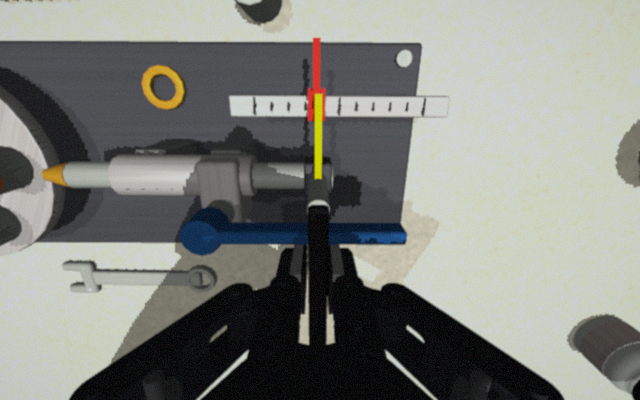

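The lever lies along the leg: blade (205,230)–(405,237), parallel to the plate edge. I'll re-grip firmly and hold.

Emit:
move_arm(linear=[[0.001,0.0004,0],[0.0005,0.0002,0],[0,0,0],[0,0,0],[0,0,0],[0,0,0]], twist=[[0,0,0],[0,0,0],[0,0,0],[0,0,0],[0,0,0],[0,0,0]], grip=0.0, force=20)

```text
time: 14.8
eef_pos: [0.5736, -0.0899, 0.1241]
tcp_rot: [0.995, 0.103, -0.015, 0.002]
contact_force: [-0.2, -4.2, -1.6]
opening: 0.11
```

```bash
python3 meas.py c; python3 yy.py c
python3 - <<'E'
from h import *
c=ld('wristc.png'); cc,s=np.cos(p[2]),np.sin(p[2])
hsv=cv2.cvtColor(c['img'],cv2.COLOR_BGR2HSV); m=cv2.inRange(hsv,(100,150,60),(125,255,255)); v,u=np.nonzero(m)
F=[]
for a,b in zip(u,v):
    P=atz(c,a,b,.127)[:2]-p[:2]; F.append([(cc*P[0]+s*P[1])*1000,(-s*P[0]+cc*P[1])*1000])
F=np.array(F); w=(F[:,1]<-100)&(F[:,1]>-195)&(abs(F[:,0])<100); G=F[w]
# outer face (min x) per y bin
for lo in range(-195,-95,10):
    g=G[(G[:,1]>=lo)&(G[:,1]<lo+10)]
    if len(g): print(lo,len(g),g[:,0].min().round(1),g[:,0].max().round(1))
c=ld('scenec.png'); a=c['img'][180:280,240:360]; cv2.imwrite('pics/sc_c.png',cv2.resize(a,(720,600),interpolation=cv2.INTER_CUBIC))
E
```

```text
t 14.8 eef [ 0.5736 -0.0899  0.1241] fix xy [ -34.9 -141.8] yaw deg rel fix 0.35 z [-0.03  -0.008 -1.   ] F [-0.2 -4.2 -1.6] M [-0.71  0.08 -0.07] op 0.11
tilt fix [ 0.46 -1.72  0.  ]
scene yellow 31 y mean -141.9 med -141.7 sd 2.5 x 5.0 46.0
scene red 20 y mean -142.0 med -141.9 sd 3.0 x 55.0 77.0
side yellow 30 y mean -140.7 med -140.9 sd 3.0 x 7.0 49.0
side red 5 y mean -140.8 med -140.7 sd 0.9 x 55.0 77.0
-195 74 -22.3 -15.7
-185 224 -22.3 -15.7
-175 200 -22.4 -15.8
-165 138 -22.4 -15.9
-155 78 -23.1 -17.1
-145 14 -22.0 -17.2
-135 171 -22.6 -16.6
-125 212 -22.7 -16.1
-115 213 -22.8 -16.2
-105 105 -22.8 -16.2
```

View pics/sc_c.png

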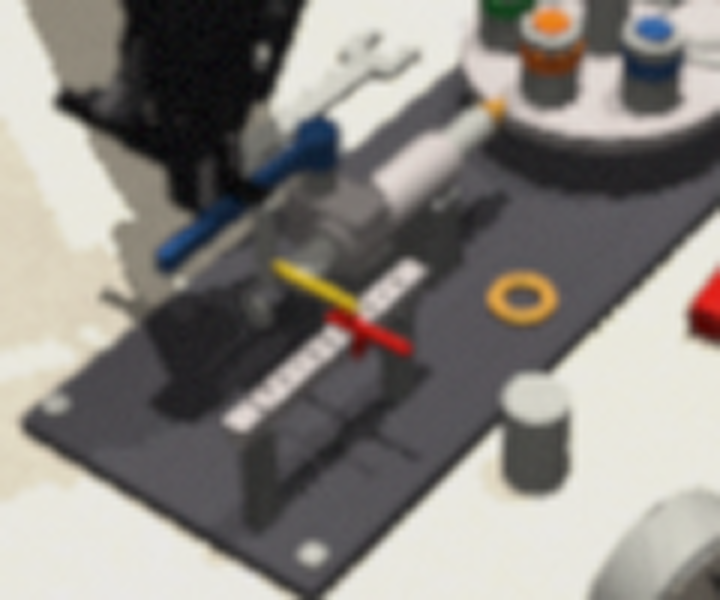

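View pics/wristc.png

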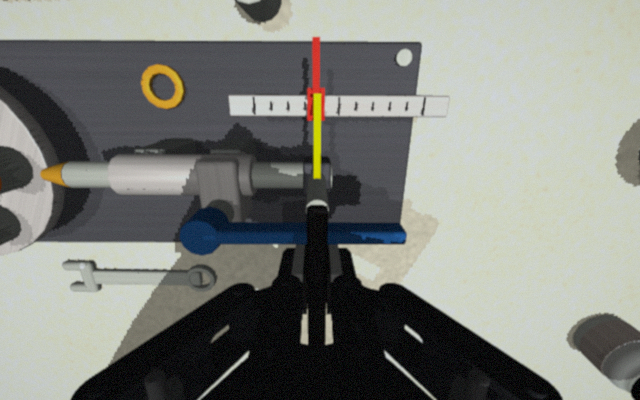

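The blade is parallel to the leg to within about 0.01 rad. The pointer lines up with the mark in the scene, side and wrist views, and the grip is on the bar. Handing in.

```bash
python3 -c "
from h import *
pose(); print(sign_off())"
```

```text
t 14.95 eef [ 0.5736 -0.0899  0.124 ] fix xy [ -34.9 -141.8] yaw deg rel fix 0.34 z [-0.03  -0.008 -1.   ] F [-0.4 -4.4 -1.8] M [-0.67  0.09 -0.05] op 0.104
tilt fix [ 0.46 -1.72  0.  ]
the job is handed in; nothing more can be done
None
```

All three steps are done and the job is handed in at 14.95 s. The sign-off gave no verdict, so what follows rests on my own measurements.

**What I did**
- **Turret:** I turned it one click counter-clockwise by the bar knob. The cells then measured about 60° round, with the orange one at −90.4°, facing the probe.
- **Leg:** I gripped the cross handle near its free end and pushed it about 48 mm to the mark. I overshot by about 3 mm at first and eased it back.
- **Lever:** I slid along the handle until the lever hit its stop, then gripped again at 20 N.

**Last checks**
- **Pointer:** it was within about 0.2 mm of the red mark in the scene and side views, and lined up in the wrist view.
- **Lever:** its blade was parallel to the leg to within about 0.01 rad.
- **Grip:** the fingers were closed on the 10 mm bar, opening 0.104–0.11, with about 4 N of spring reaction.
- **Bystanders:** those in view looked unmoved. I did not measure them or recheck the turret angle at the end.

**What did not go to plan**
- At 20 N, and at a request of 14 N (which the gripper may not have applied), the fingers stuck on the handle instead of sliding. I eased the opening to about 11 mm, so during the slide only the spring held the bar against one finger.
- The tool finished tilted about 1.7°, which I left as it was.

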